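Raise the cooking-camera stand to its second stop and hold it

ROBOT

A 6-joint arm with a two-finger parallel gripper is mounted at the origin on the work surface. World frame = base frame: x ahead of the robot, y to its left, z up, the work surface at z = 0. Lengths are in m, angles in rad, forces in N, time in s.
With the tool pointing down it reaches from about 0.325 to 0.9 m from the base axis. Payload 3.5 kg.
Tool frame: the origin (TCP) lies between the finger pads; the fingertips stand 11 mm ahead of it and the grasp point (between the pads) lies 8 mm behind it (ctrl.finger_overhang is the distance from the TCP to the fingertips, in m); z points along the fingers, x is the direction in which the jaws open and shut, and the axes are right-handed (so a half turn about z gives the same grasp; the last joint's range is limited). The gripper opens to 85 mm and grips with 20 to 120 N. Pads are 22 mm wide; open, the fingers measure 114 mm over their backs; the gripper's body (76 mm by 85 mm) begins 54 mm behind the grasp point. The pads swing forward as they close: fully open they stand 13 mm farther back than shut.
Start: joints at [-1.321, 0.276, -0.026, 1.268, 0, 1.467], TCP at [0.216, -0.587, 0.242] pointing down, gripper open.
Joint ranges: [-3.12, 3.12], [-0.85, 1.88], [-1.08, 1.24], [-1.95, 2.15], [-1.57, 1.53], [-3.14, 3.14]. Speed limits (rad/s): [2.57, 2.57, 3.14, 3.14, 3.14, 3.14].

INTERFACE

Orientations are given as a unit quaternion [w, x, y, z].
In Python, from workcell import ctrl, imaging gives the robot as it stands.
- The arm moves only by the shell command python3 -m jog 'ROWS'. ROWS is JSON, a list that holds one entry, the list of rows, each a list of 5 numbers: the shift along the tool's x, y, z in m, then the turn about the tool's z in rad, then the closure in counts, from 0 (fully open) to 255 (shut). A call has exactly 5 rows; each row shifts and turns the pose as measured when the row begins, along the tool's axes as they then stand; what a row does not reach is not made up. A row lasts 1/12 s, in which the tool goes at most 41.7 mm and 7.16 degrees, less where a joint would pass 70% of its speed; a pose out of reach is approached as far as the arm can. A call is refused whole if a number of a shift passes 0.0417 or a number of a turn 0.125, either way. A call with a gripper value outside its range is refused whole. The fingers move at their own pace and stop on an object; the grip force is fixed at half the most. Time passes only in rows, so rows that do not move let the fingers close, or fill a call up. It gives the time, the measured TCP pose, the force and the opening at its end, in the units of the state.
- ctrl.sense(): the state, without advancing time (a new reading comes with each control period).
- imaging.get_image(name): name is "scene" or "top" or "wrist"; returns the picture (400x640x3 uint8, red, green, blue); there is no depth.
- imaging.camera_params(name): a dict with "fx", "fy", "cx", "cy" (pixels), "k1" (the pictures are not rectified: a ray, as slopes to the right and down, at radius r is drawn at 1 + k1 r^2 times it, then the intrinsics apply), "extrinsics" (4x4, takes a point from camera to world coordinates). Camera axes: x right, y up, looking along -z (the intrinsics and any distortion apply to the point x, -y, -z); pixel columns grow to the right and rows downward; lengths in m; the calibration is good to about 2 mm. A picture is of the moment at which its call begins: read the wrist's pose just before it. camera_params takes no time and is no camera call; for the wrist camera it gives the pose at the moment of the call.
- ctrl.close_job(): hands the job in, once; it reports no verdict.
The state is a dict: "t": time; "q": joint angles; "qvel": joint speeds; "joint_efforts": joint torques, N m; "tool_pos": TCP position; "ee_rot": TCP orientation; "contact_force": force on the tool from outside, world axes, zero at the start; "wrist_torque": the same for the moment, N m; "grip_width": finger opening in m.
Only numpy, scipy, OpenCV 4.12 (cv2) and the standard library are available. Lean on these libraries where they do the work, as an engineer would, in place of code of your own. Each camera call takes 0.05 s, during which the arm holds its last target. There are 200 camera calls.

TASK

The small telescoping camera stand on the tiled ledge is locked right down. Press its release button fully in, then take hold of the head block and draw the post up past the first click to the second stop, not on to the third, and finish still gripping the head and holding the post up at the second stop so that I can tighten the collar. Leave the crockery, tins and spatula around it where they are.

Things in the scene. Friction and masses are not known exactly. Their poses are not given: they have to be found in the camera images.
- stand: Telescoping camera stand, fixed to the ledge by a round black rubber foot 110 mm across; upright aluminium tube 28 mm across up to a black collar 40 mm across, its top 125 mm above the ledge. A black arm 26 mm wide, top at 121 mm, juts from the collar along the stand's -x to 72 mm from the axis and carries the button. Origin: on the tube's axis at ledge level, z up; may face any way.
- head: Black head block on the sliding post, the part to grip: 44 mm along its x, 28 mm along its y, 30 mm high, flat parallel sides. Origin: centre of its underside, 147 mm above the ledge when down. Axes parallel to the stand's (button towards -x); below it 22 mm of bare steel post 18 mm across shows above the collar. It moves straight up with the post and cannot turn.
- post (a joint): Height in m by which the post is drawn up: 0 down (start), first click stop 0.040, second 0.080, third stop (solid end) 0.125. Locked at 0 (1.5 mm play) until the button is pressed. Post and head weigh about 0.5 kg and slide easily; the first two stops are soft clicks of 1 to 2 N that cannot carry the weight: let go, it sinks. A dark ring on the post comes level with the collar's top at each.
- release (a joint): Travel in m of the release button: 0 out (locked), 0.007 fully in (unlocked; unlocks from about 0.005). It moves straight down with a steady resistance of about 4 N, has no return spring and stays in once pressed.
- release_top (a point): Centre of the top face of the release button, a grey round button 26 mm across facing up on the stand's arm, 57 mm from the tube's axis along the stand's -x. Its top stands 130.5 mm above the ledge when out, 123.5 mm when fully in.
- bowl: Bystander: small glass bowl, 110 mm across, 50 mm high; origin under its centre.
- tumbler: Bystander: steel tumbler, 72 mm across, 95 mm high; origin under its centre.
- spatula: Bystander: hard silicone spatula lying flat on the far side; origin within its length, its x along it.
- tin: Bystander: steel tin with lid, 80 mm across, 100 mm high; origin under its centre.
- jar: Bystander: glass jar with white cap, 70 mm across, 110 mm high; origin under its centre.
- mug: Bystander: white mug, 80 mm across, 90 mm high; origin under its centre.
- saucer: Bystander: white saucer, 130 mm across, 20 mm high; origin under its centre.
Mind the look-alikes: they are no part of the job. What is shaped like the stand but red or yellow is not meant.

How it is judged:
On the way, in this order (a step that is already met when the one before it is completed fails the run):
1. the release button is pressed in while the post is still down (value of joint release above 0.005 m and value of joint post below 0.012 m), for 0.1 s.
2. the post is drawn up to the first click stop in the grip (value of joint post above 0.036 m and contact force between the fingers and head above 1 N).
3. the post is at the second stop, gripped by its head (value of joint post between 0.074 and 0.086 m and contact force between the fingers and head above 1 N), for 0.3 s.
At the end, for the whole second after the job is handed in: The post is drawn up 80 mm (6 mm either way), still, with the fingers gripping the head (contact over 1 N), the release button is in, and every bystander is within 30 mm of where it stood (all of step 3 and velocity of joint post between -0.01 and 0.01 m/s and value of joint release above 0.005 m and distance of each of bowl, tumbler, spatula, tin, jar, mug, saucer from where it was at the start of the episode below 0.03 m); the arm keeps its last pose, push and grip.
It fails at once if the post was pulled on past the second stop, towards the third (over 105 mm) (value of joint post above 0.105 m).
It fails at once if a bystander was shoved or knocked (moved over 30 mm) (distance of any of bowl, tumbler, spatula, tin, jar, mug, saucer from where it was at the start of the episode above 0.03 m).
It also fails if it takes over 42 s, if anything falls off the work surface, if the arm or the gripper's body presses on something with over 40 N, if the wrist force passes 120 N, or if a joint passes its speed limit or range.

## Working session

There is one attempt and no reset: what is moved stays moved. The work goes in short steps, Python scripts to look and compute and a shell command to move; the robot and the scene stay as the last step left them, time stands still between calls to the robot, and variables do not carry over. Pictures are saved under pics/ and viewed, about 8 in all and at most 12, crops included, and the job is handed in when it is done.

```bash
mkdir -p pics; ls
cat > h.py <<'E'
import numpy as np, cv2
from workcell import ctrl, imaging
def ray(p,u,v):
    x,y=(u-p['cx'])/p['fx'],(v-p['cy'])/p['fy']
    k=p['k1'];a,b=x,y
    for _ in range(20):
        s=1+k*(a*a+b*b); a,b=x/s,y/s
    T=np.array(p['extrinsics']); d=T[:3,:3]@np.array([a,-b,-1.]); return T[:3,3],d/np.linalg.norm(d)
def onplane(p,u,v,z):
    o,d=ray(p,u,v); return o+d*(z-o[2])/d[2]
def proj(p,P):
    T=np.array(p['extrinsics']); c=T[:3,:3].T@(np.array(P)-T[:3,3]); a,b=c[0]/-c[2],-c[1]/-c[2]; s=1+p['k1']*(a*a+b*b)
    return p['fx']*a*s+p['cx'],p['fy']*b*s+p['cy']
E
python3 - <<'E'
from h import *
print(ctrl.sense())
for n in("scene","top","wrist"):
    p=imaging.camera_params(n); im=imaging.get_image(n); cv2.imwrite(f'pics/{n}0.png',im[:,:,::-1]); print(n,p)
E
```

```text
pics
{'t': 0.0, 'q': array([-1.32141271e+00,  2.77094092e-01, -2.78830981e-02,  1.26800570e+00,
       -1.01723106e-05,  1.46742002e+00]), 'qvel': array([-1.31568029e-03,  1.03461405e-03,  2.13479715e-04,  1.50415714e-03,
        5.69147843e-05, -5.95451735e-04]), 'joint_efforts': array([ 1.08212689e-04, -4.45505655e+01,  2.95203960e+01,  1.63414772e-02,
       -9.58700707e-05, -1.57594812e-06]), 'tool_pos': array([ 0.21574486, -0.58577661,  0.24118279]), 'ee_rot': array([-7.10771554e-04,  8.20209576e-01, -5.72062108e-01, -8.30718423e-04]), 'contact_force': array([ 0.16087424, -0.13849647,  0.29844211]), 'wrist_torque': array([ 0.03548216, -0.00560796,  0.00893316]), 'grip_width': 0.0856506593171685}
scene {'fx': 493.68925167592664, 'fy': 493.68925167592664, 'cx': 320.756101406081, 'cy': 189.11667229756895, 'k1': -0.12910351303951748, 'extrinsics': array([[-0.22539395, -0.62879811,  0.74418446,  1.5467167 ],
       [ 0.97413633, -0.15799467,  0.16154287,  0.2121143 ],
       [ 0.01599933,  0.7613479 ,  0.64814612,  1.00908592],
       [ 0.        ,  0.        ,  0.        ,  1.        ]])}
top {'fx': 381.3478142206981, 'fy': 381.3478142206981, 'cx': 324.85927858873777, 'cy': 202.96618963334225, 'k1': -0.03979816885254197, 'extrinsics': array([[ 0.02492628,  0.99554526, -0.09093031,  0.42637968],
       [-0.99939407,  0.02260521, -0.02646709, -0.00144538],
       [-0.02429369,  0.09153494,  0.99550549,  1.19214945],
       [ 0.        ,  0.        ,  0.        ,  1.        ]])}
wrist {'fx': 282.78724726572904, 'fy': 282.78724726572904, 'cx': 318.4298724135504, 'cy': 203.13686794986677, 'k1': -0.03160905602151703, 'extrinsics': array([[ 0.34530207,  0.89323214,  0.28792849,  0.29169833],
       [-0.93849086,  0.32903406,  0.1047449 , -0.55871479],
       [-0.00117677, -0.30638689,  0.95190635,  0.37259948],
       [ 0.        ,  0.        ,  0.        ,  1.        ]])}
```

View pics/top0.png

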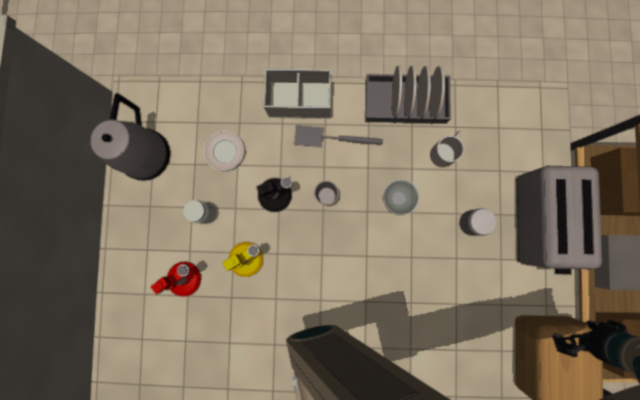

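View pics/scene0.png

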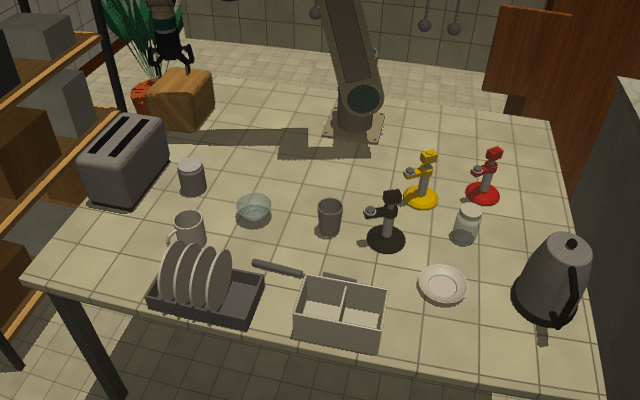

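The top view shows three stands: black at (275,193), yellow at (245,258) and red at (182,277). The target is the black one, because the red and yellow ones are excluded. In the scene view its head is at (392,197) and its button at (370,212). I'll confirm this in an enlarged crop.

Run:
```python
import cv2,numpy as np
a=cv2.imread('pics/top0.png')[165:225,245:345]; b=cv2.imread('pics/scene0.png')[175:260,350:420]
a=cv2.resize(a,None,fx=4.5,fy=4.5,interpolation=2); b=cv2.resize(b,None,fx=4.5,fy=4.5,interpolation=2)
c=np.zeros((max(len(a),len(b)),a.shape[1]+b.shape[1],3),np.uint8); c[:len(a),:a.shape[1]]=a; c[:len(b),a.shape[1]:]=b
cv2.imwrite('pics/crop.png',c); print(c.shape)
```

```text
(382, 765, 3)
```

View pics/crop.png

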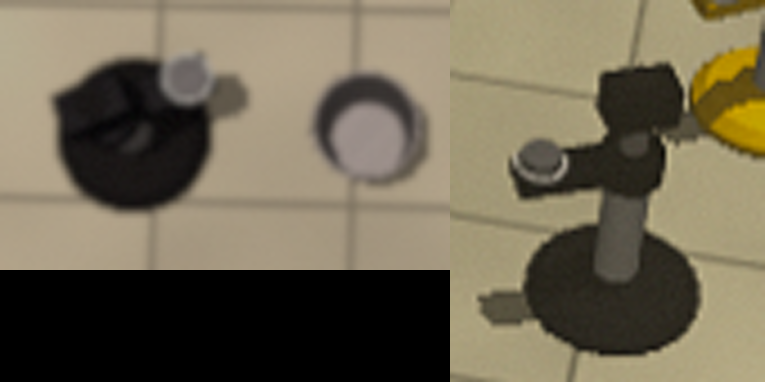

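The crop confirms it: a black stand, with the grey button at top (286,182) and scene (370,209). The foot centre is at top (275,195) and scene (386,239). Next I compute positions.

```bash
cat >> h.py <<'E'
def tri(rs):
    A=np.zeros((3,3));b=np.zeros(3)
    for o,d in rs:
        M=np.eye(3)-np.outer(d,d);A+=M;b+=M@o
    return np.linalg.solve(A,b)
def rel(P):
    s=ctrl.sense(); w,x,y,z=s['ee_rot']
    from scipy.spatial.transform import Rotation as R
    r=R.from_quat([x,y,z,w]).as_matrix(); return r.T@(np.array(P)-s['tool_pos']), r
E
python3 - <<'E'
from h import *
t=imaging.camera_params('top');s=imaging.camera_params('scene')
print('btn',onplane(t,286.3,181.9,.1305),onplane(s,370,208.8,.1305),tri([ray(t,286.3,181.9),ray(s,370,208.8)]))
print('foot',onplane(t,275,195,.008),onplane(s,386,239,.008))
# head top centre: crop top (95,105), scene
print('head',onplane(t,245+100/4.5,165+100/4.5,.177),tri([ray(t,245+97/4.5,165+103/4.5),ray(s,350+190/4.5,175+95/4.5)]))
for n,u,v,h in(('tumbler',326.5,193,.095),('jar',197,211,.11),('bowl',401,197,.05),('sauc',225,151,.02)): print(n,onplane(t,u,v,h))
P=np.array([.5,.05,.25]); r,R=rel(P); print(r,R)
E
```

```text
btn [0.58050655 0.13698097 0.1305    ] [0.58423085 0.13693964 0.1305    ] [0.58097757 0.13702114 0.12761772]
foot [0.55607969 0.1870985  0.008     ] [0.56350799 0.1895266  0.008     ]
head [0.55819962 0.18205162 0.177     ] [0.55792176 0.18770566 0.16322326]
tumbler [0.55568456 0.02369398 0.095     ]
jar [0.4936176  0.39519511 0.11      ]
bowl [ 0.55388346 -0.19929462  0.05      ]
sauc [0.69105242 0.34923233 0.02      ]
[-0.49859667 -0.48643005 -0.00764516] [[ 3.45521980e-01 -9.38410549e-01 -4.50106276e-04]
 [-9.38409055e-01 -3.45522237e-01  1.68219009e-03]
 [-1.73410665e-03 -1.58849845e-04 -9.99998484e-01]]
```

```bash
python3 -m jog '[[[0,0,-0.035,0,0],[-0.037,-0.014,0,0,0],[-0.037,-0.014,0,0,0],[-0.037,-0.014,0,0,255],[-0.037,-0.014,0,0,255]]]'
python3 -m jog '[[[-0.037,-0.014,0,0,255],[-0.037,-0.014,0,0,255],[-0.037,-0.014,0,0,255],[-0.030,-0.026,0,0,255],[-0.030,-0.026,0,0,255]]]'
python3 -c "
from h import *
r,R=rel([.582,.137,.20]);print(ctrl.sense()['tool_pos'],r,R[:,0],ctrl.sense()['grip_width'])"
```

```text
t: 0.57
tool_pos: [0.2171, -0.4344, 0.2756]
ee_rot: [-0.0, 0.819, -0.574, -0.0]
contact_force: [0.7, 0.5, 0.9]
grip_width: 0.0636
t: 0.98
tool_pos: [0.2444, -0.2313, 0.2736]
ee_rot: [-0.001, 0.817, -0.577, -0.001]
contact_force: [1.1, 0.6, 0.2]
grip_width: 0.0003
[ 0.24441708 -0.23125052  0.27359832] [-0.23414082 -0.44119773  0.07422957] [ 0.33400423 -0.94256742 -0.002799  ] 0.0003097203740434996
```

```bash
python3 -m jog '[[[-0.019,-0.036,0,0,255],[-0.019,-0.036,0,0,255],[-0.019,-0.036,0,0,255],[-0.019,-0.036,0,0,255],[-0.019,-0.036,0,0,255]]]'
python3 -m jog '[[[-0.019,-0.036,0,0,255],[-0.019,-0.036,0,0,255],[-0.019,-0.036,0,0,255],[-0.019,-0.036,0,0,255],[0,0,0,0,255]]]'
python3 - <<'E'
from h import *
r,R=rel([.582,.137,.20]);print(ctrl.sense()['tool_pos'],r,R[:,0])
p=imaging.camera_params('wrist'); im=imaging.get_image('wrist'); cv2.imwrite('pics/w1.png',im[:,:,::-1])
import pickle; pickle.dump(p,open('w1.pkl','wb'))
for P in([.582,.137,.1305],[.558,.186,.177]): print(proj(p,P))
E
```

```text
t: 1.4
tool_pos: [0.3807, -0.0727, 0.2737]
ee_rot: [-0.001, 0.815, -0.58, 0.001]
contact_force: [0.5, -2.2, -0.3]
grip_width: 0.0005
t: 1.82
tool_pos: [0.4956, 0.0565, 0.2731]
ee_rot: [-0.002, 0.818, -0.576, 0.002]
contact_force: [0.9, -0.7, 0.8]
grip_width: 0.0001
[0.49556387 0.05652411 0.27313587] [-0.04670088 -0.10809293  0.07369787] [ 3.36959464e-01 -9.41518835e-01  7.76418036e-04]
(np.float64(265.6999085995503), np.float64(81.19576681732185))
(np.float64(183.6055014988851), np.float64(83.7438919017847))
```

View pics/w1.png

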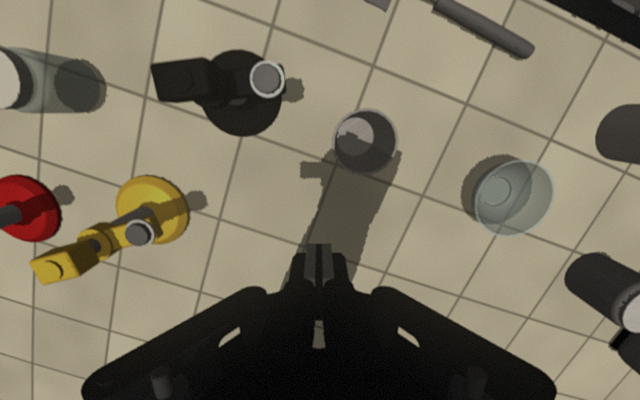

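The wrist view shows the button at (267,78) and the head block at about (182,81), both within a few pixels of the predicted positions. I'll refine both with masks.

Run:
```python
from h import *
import pickle; p=pickle.load(open('w1.pkl','rb'))
im=cv2.imread('pics/w1.png'); g=cv2.cvtColor(im,6)
c=im[40:145,140:310]; cv2.imwrite('pics/w1c.png',cv2.resize(c,None,fx=4.5,fy=4.5,interpolation=2))
h=cv2.HoughCircles(cv2.resize(g[50:110,235:300],None,fx=4,fy=4,interpolation=2),cv2.HOUGH_GRADIENT,1,40,param1=120,param2=20,minRadius=40,maxRadius=90)
for u,v,r in h[0]:
    u,v=u/4+235,v/4+50; print(u,v,r/4,onplane(p,u,v,.1305))
```

```text
267.375 80.625 16.925 [0.58296222 0.13571348 0.1305    ]
```

View pics/w1c.png

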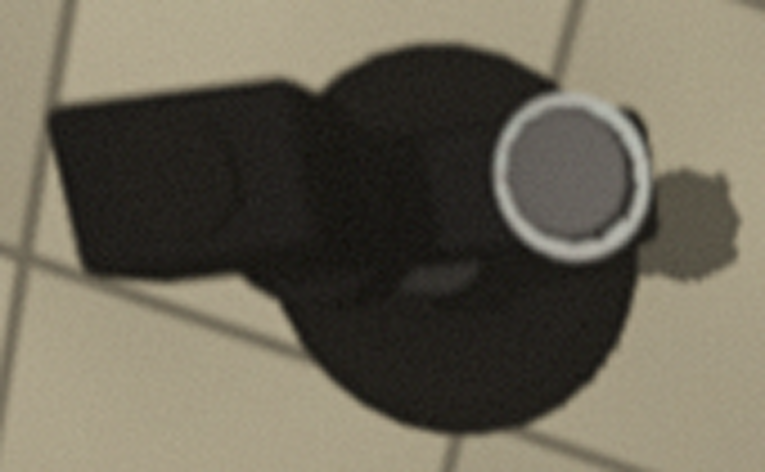

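Run:
```python
from h import *
import pickle; p=pickle.load(open('w1.pkl','rb'))
f=lambda x,y,z:onplane(p,140+x/4.5,40+y/4.5,z)
b=f(568,172,.1305); print('btn',b)
C=[f(*q,.177) for q in((50,112),(280,82),(88,272))]; print(C)
e=C[2]-C[0]; print(np.linalg.norm(e),np.degrees(np.arctan2(*e[1::-1])),'top edge',np.linalg.norm(C[1]-C[0]),np.degrees(np.arctan2(*(C[1]-C[0])[1::-1])))
m=(C[0]+C[2])/2; d=b-m; d[2]=0; d/=np.linalg.norm(d); print('head',m+.022*d, b-.057*d,np.degrees(np.arctan2(d[1],d[0])), np.linalg.norm((b-m)[:2]),'exp .079')
print(rel([b[0],b[1],.16])[0])
```

```text
btn [0.58454781 0.1372771  0.1305    ]
[array([0.56299795, 0.21202947, 0.177     ]), array([0.57984089, 0.17667286, 0.177     ]), array([0.54012338, 0.20116533, 0.177     ])]
0.02532341752383965 -154.59488551347334 top edge 0.0391634379230032 -64.5281272655623
head [0.56101394 0.18673197 0.177     ] [0.56005523 0.18874664 0.1305    ] -64.55182779084647 0.07676884808426507 exp .079
[-0.04703108 -0.11343699  0.11310042]
```

```bash
python3 -m jog '[[[-0.015,-0.0375,0,0,255],[-0.015,-0.0375,0,0,255],[-0.015,-0.0375,0,0,255],[0,0,0.035,-0.1,255],[0,0,0.035,0,255]]]'
python3 - <<'E'
from h import *
r,R=rel([.5845,.137,.15]);print(ctrl.sense()['tool_pos'],r,np.degrees(np.arctan2(R[1,0],R[0,0])))
E
```

```text
t: 2.28
tool_pos: [0.5881, 0.1351, 0.2076]
ee_rot: [-0.003, 0.846, -0.534, 0.006]
contact_force: [-1.1, -0.7, -1.2]
grip_width: 0.0
[0.58814748 0.13512351 0.20763778] [-0.00366453  0.00312494  0.0575825 ] -64.48841121919442
```

```bash
python3 -m jog '[[[-0.003,0.003,0.025,0,255],[0,0,0.017,0,255],[0,0,0.004,0,255],[0,0,0,0,255],[0,0,0,0,255]]]'
python3 - <<'E'
from h import *
r,R=rel([.5845,.137,.15]);print(ctrl.sense()['tool_pos'],r,ctrl.sense()['contact_force'],R[:,2])
p=imaging.camera_params('wrist'); im=imaging.get_image('wrist'); cv2.imwrite('pics/w2.png',cv2.resize(im[60:300,160:480,::-1],None,fx=2.2,fy=2.2))
for P in([.5845,.137,.1305],[.561,.188,.177]): print(proj(p,P))
E
```

```text
t: 2.7
tool_pos: [0.5775, 0.1319, 0.1516]
ee_rot: [0.003, 0.845, -0.535, -0.0]
contact_force: [0.1, -0.6, 0.5]
grip_width: -0.0003
[0.57746366 0.13194157 0.15164263] [-0.00156609 -0.00853235  0.00159449] [ 0.12283375 -0.64476847  0.51431702] [-0.00324592 -0.0049965  -0.99998225]
(np.float64(314.30091251217704), np.float64(239.92171812039936))
(np.float64(185.0384281047322), np.float64(284.81108646153996))
```

View pics/w2.png

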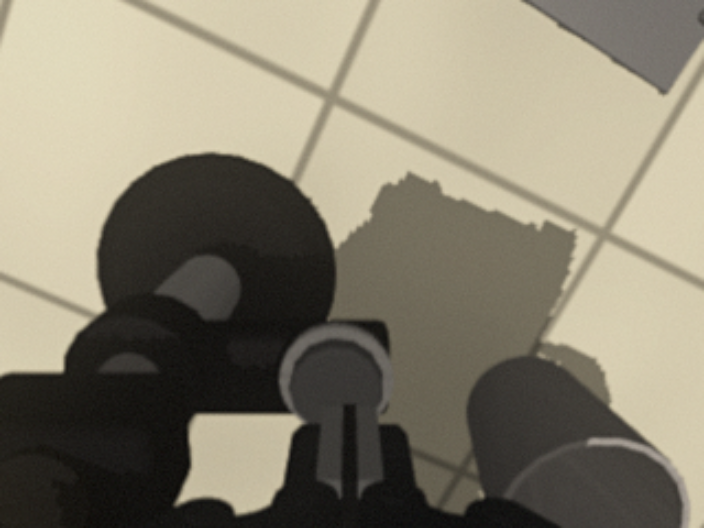

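Fingers are about 9–11 mm short (tool −y) of the button centre. I'll correct, then press.

```bash
python3 -m jog '[[[-0.001,-0.007,0,0,255],[0,-0.003,0,0,255],[0,0,0,0,255],[0,0,0,0,255],[0,0,0,0,255]]]'
python3 - <<'E'
from h import *
r,R=rel([.5845,.137,.1345]);print(ctrl.sense()['tool_pos'],r,R[:,2])
E
```

```text
t: 3.17
tool_pos: [0.5918, 0.1375, 0.1588]
ee_rot: [-0.001, 0.845, -0.535, 0.005]
contact_force: [0.3, 0.2, -0.1]
grip_width: 0.0001
[0.59181703 0.13745671 0.15883564] [-0.00288356  0.00697604  0.02426914] [ 0.0091518  -0.00357407 -0.99995173]
```

```bash
for i in 1 2; do python3 -m jog '[[[0,0,0,0,255],[0,0,0,0,255],[0,0,0,0,255],[0,0,0,0,255],[0,0,0,0,255]]]' | sed -n 2,3p; done
python3 - <<'E'
from h import *
for i in range(6):
    imaging.camera_params('wrist'); s=ctrl.sense(); print(s['t'],s['tool_pos'],s['qvel'].round(3)); imaging.get_image('wrist')
E
```

```text
tool_pos: [0.5923, 0.1377, 0.1598]
ee_rot: [-0.001, 0.845, -0.535, 0.005]
tool_pos: [0.5917, 0.1376, 0.1594]
ee_rot: [-0.001, 0.845, -0.535, 0.005]
4.0 [0.59173091 0.13761976 0.15936125] [-0.    -0.001 -0.001  0.    -0.    -0.001]
4.05 [0.59173602 0.13763955 0.15936236] [ 0.    -0.001  0.001 -0.001 -0.001 -0.   ]
4.1 [0.59176773 0.13765869 0.15941581] [ 0.     0.    -0.    -0.    -0.002  0.002]
4.15 [0.59180105 0.13762495 0.15941242] [ 0.    -0.     0.    -0.001  0.001 -0.001]
4.2 [0.59181791 0.1376387  0.15943373] [-0.001 -0.001  0.001 -0.001  0.    -0.001]
4.25 [0.59178436 0.13761481 0.15943974] [ 0.001 -0.001 -0.001 -0.001 -0.001 -0.001]
```

```bash
python3 -m jog '[[[-0.0015,0.002,0.002,0,255],[-0.0015,0.002,0.003,0,255],[0,0,0.003,0,255],[0,0,0,0,255],[0,0,0,0,255]]]'
python3 - <<'E'
from h import *
r,R=rel([.5845,.137,.1345]);print(ctrl.sense()['tool_pos'],r,R[:,2])
E
```

```text
t: 4.72
tool_pos: [0.5862, 0.1387, 0.1504]
ee_rot: [-0.001, 0.845, -0.535, 0.005]
contact_force: [-0.4, -0.1, -0.0]
grip_width: -0.0001
[0.58617916 0.13872007 0.15041014] [0.00072238 0.00236423 0.01589966] [ 0.00942134 -0.00357696 -0.99994922]
```

```bash
python3 -m jog '[[[0,0,0.003,0,255],[0,0,0.003,0,255],[0,0,0.003,0,255],[0,0,0.003,0,255],[0,0,0.003,0,255]]]'; python3 -m jog '[[[0,0,0.003,0,255],[0,0,0.002,0,255],[0,0,0.002,0,255],[0,0,0.002,0,255],[0,0,0.002,0,255]]]'
```

```text
t: 5.13
tool_pos: [0.5868, 0.1388, 0.1354]
ee_rot: [-0.001, 0.845, -0.535, 0.005]
contact_force: [-2.4, -0.4, 4.1]
grip_width: 0.0001
t: 5.55
tool_pos: [0.5869, 0.1387, 0.1345]
ee_rot: [-0.002, 0.845, -0.535, 0.006]
contact_force: [-4.7, -1.2, 13.0]
grip_width: 0.0002
```

```bash
python3 -m jog '[[[0,0,0.004,0,255],[0,0,0.005,0,255],[0,0,0.005,0,255],[0,0,0.003,0,255],[0,0,0,0,255]]]'
python3 -m jog '[[[0,0,-0.006,0,255],[0,0,-0.02,0,255],[0,0,-0.02,0,255],[0,0,-0.02,0,255],[0,0,-0.01,0,255]]]'
python3 -m jog '[[[0,0,-0.01,0,0],[0,0,0,0,0],[0,0,0,0,0],[0,0,0,0,0],[0,0,0,0,0]]]'
python3 - <<'E'
from h import *
r,R=rel([.5605,.188,.26]);print(ctrl.sense()['tool_pos'],r,R[:,2],np.degrees(np.arctan2(R[1,0],R[0,0])))
E
```

```text
t: 5.97
tool_pos: [0.5872, 0.1387, 0.1357]
ee_rot: [-0.004, 0.845, -0.535, 0.008]
contact_force: [-0.6, 0.3, -0.8]
grip_width: 0.0001
t: 6.38
tool_pos: [0.5833, 0.1383, 0.2095]
ee_rot: [-0.001, 0.844, -0.536, 0.004]
contact_force: [0.7, 0.2, -0.3]
grip_width: 0.0001
t: 6.8
tool_pos: [0.5842, 0.1385, 0.2202]
ee_rot: [-0.002, 0.844, -0.536, 0.005]
contact_force: [-0.5, -0.1, 0.1]
grip_width: 0.0603
[0.58424715 0.13846958 0.22017882] [-5.46578046e-02  1.51868726e-05 -4.01925356e-02] [ 0.01077165 -0.00238204 -0.99993915] -64.76657691699296
```

```bash
python3 -m jog '[[[-0.015,0,0,0,0],[-0.018,0,0,0,0],[-0.014,0,0,0,0],[-0.005,0,0,0,0],[0,0,0,0,0]]]'
python3 - <<'E'
from h import *
r,R=rel([.5605,.188,.155]);print(ctrl.sense()['tool_pos'],r,R[:,2])
p=imaging.camera_params('wrist'); im=imaging.get_image('wrist'); cv2.imwrite('pics/w3.png',im[:,:,::-1])
for P in([.5845,.137,.1235],[.5605,.188,.177]): print(proj(p,P))
E
```

```text
t: 7.22
tool_pos: [0.5575, 0.188, 0.2144]
ee_rot: [0.001, 0.844, -0.536, 0.001]
contact_force: [-0.1, 0.5, 0.1]
grip_width: 0.0852
[0.55752003 0.18797041 0.2144    ] [ 0.00102559 -0.0027184   0.0594037 ] [ 0.00140335 -0.00331154 -0.99999353]
(np.float64(386.01289647546474), np.float64(210.14598288437557))
(np.float64(318.8596312068575), np.float64(237.4708179180217))
```

View pics/w3.png

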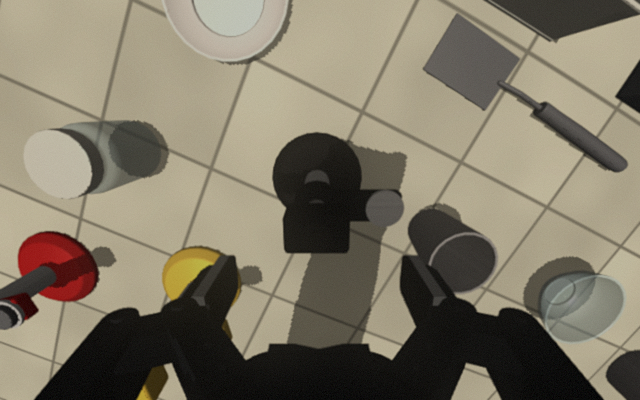

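The white ring is no longer visible, so the button looks fully in at (385,208). The head's top face spans columns 283–350 with its near edge at row 252.

Run:
```python
from h import *
p=imaging.camera_params('wrist')
_,R=rel([0,0,0])
m=onplane(p,317,252,.177); c=m-R[:,1]*.014; print(m,c,'width',np.linalg.norm(onplane(p,284,250,.177)-onplane(p,349,250,.177)),rel([c[0],c[1],.155])[0])
```

```text
[0.55051411 0.18427712 0.177     ] [0.56318956 0.19022126 0.17699476] width 0.043074428151151416 [-0.00021714 -0.00617562  0.05929628]
```

```bash
python3 -m jog '[[[0,-0.002,0.006,0,0],[0,-0.002,0.008,0,0],[0,0,0.006,0,0],[0,0,0.002,0,0],[0,0,0,0,0]]]'
python3 -c "
from h import *
r,R=rel([.563,.190,.151]);print(ctrl.sense()['tool_pos'],r,R[:,2])"
```

```text
t: 7.68
tool_pos: [0.5621, 0.1879, 0.1888]
ee_rot: [0.002, 0.844, -0.537, 0.001]
contact_force: [-0.8, -0.5, -0.5]
grip_width: 0.0853
[0.5620548  0.18788659 0.18880114] [-0.00167772 -0.0018139   0.03779128] [ 3.02482377e-04 -4.60835641e-03 -9.99989336e-01]
```

```bash
python3 -m jog '[[[-0.001,-0.001,0.008,0,0],[0,0,0.009,0,0],[0,0,0.008,0,0],[0,0,0.004,0,0],[0,0,0,0,0]]]'
python3 -c "
from h import *
r,R=rel([.563,.190,.151]);print(ctrl.sense()['tool_pos'],r,R[:,2])"
```

```text
t: 8.1
tool_pos: [0.5627, 0.1882, 0.156]
ee_rot: [0.002, 0.843, -0.538, 0.001]
contact_force: [-1.0, -0.0, -0.2]
grip_width: 0.0854
[0.56266991 0.18816236 0.15600765] [-0.00154811 -0.00108749  0.00499831] [-6.66066508e-04 -4.92775985e-03 -9.99987637e-01]
```

Lower 4 mm more, then close.

```bash
python3 -m jog '[[[-0.001,0,0.002,0,0],[0,0,0.002,0,60],[0,0,0,0,130],[0,0,0,0,160],[0,0,0,0,255]]]'
python3 -m jog '[[[0,0,0,0,255],[0,0,0,0,255],[0,0,0,0,255],[0,0,0,0,255],[0,0,0,0,255]]]'
python3 - <<'E'
from h import *
print(ctrl.sense()); im=imaging.get_image('wrist'); cv2.imwrite('pics/w4.png',im[:,:,::-1])
E
```

```text
t: 8.52
tool_pos: [0.5611, 0.1911, 0.1521]
ee_rot: [0.001, 0.843, -0.537, -0.001]
contact_force: [-2.2, 6.4, -3.5]
grip_width: 0.0432
t: 8.93
tool_pos: [0.5611, 0.1912, 0.1519]
ee_rot: [0.001, 0.844, -0.537, -0.001]
contact_force: [0.7, 0.8, -0.6]
grip_width: 0.0433
{'t': 8.9333, 'q': array([ 2.19092833e-01,  2.82807328e-01, -2.15984352e-01,  1.07478972e+00,
        6.45173569e-04,  2.92351528e+00]), 'qvel': array([-0.00051452, -0.00039851, -0.00188728,  0.00048096, -0.00085296,
       -0.00128373]), 'joint_efforts': array([-2.63917297e-01, -4.35429490e+01,  2.79205674e+01,  1.40984179e-02,
       -1.79665633e-01,  4.47772548e-02]), 'tool_pos': array([0.56105204, 0.19119266, 0.15194716]), 'ee_rot': array([ 7.57183209e-04,  8.43615368e-01, -5.36946057e-01, -1.21238941e-03]), 'contact_force': array([ 0.7046202 ,  0.78536667, -0.63574694]), 'wrist_torque': array([0.17405188, 0.03982129, 0.07608828]), 'grip_width': 0.04332853836771947}
```

View pics/w4.png

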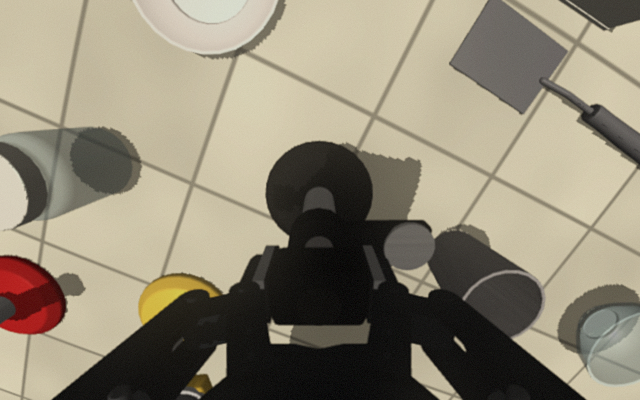

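The head is gripped (width 43 mm) and z0 = 0.152. Now I'll draw it up gently.

```bash
python3 -m jog '[[[0,0,-0.004,0,255],[0,0,-0.005,0,255],[0,0,-0.006,0,255],[0,0,-0.006,0,255],[0,0,-0.006,0,255]]]'
python3 -m jog '[[[0,0,-0.006,0,255],[0,0,-0.005,0,255],[0,0,-0.004,0,255],[0,0,-0.002,0,255],[0,0,0,0,255]]]'
```

```text
t: 9.4
tool_pos: [0.561, 0.1912, 0.1781]
ee_rot: [0.001, 0.844, -0.537, -0.002]
contact_force: [0.9, 1.3, -4.9]
grip_width: 0.0431
t: 9.82
tool_pos: [0.561, 0.1912, 0.1986]
ee_rot: [0.001, 0.844, -0.537, -0.002]
contact_force: [1.4, 0.8, -6.3]
grip_width: 0.0433
```

```bash
python3 -m jog '[[[0,0,-0.003,0,255],[0,0,-0.005,0,255],[0,0,-0.006,0,255],[0,0,-0.004,0,255],[0,0,-0.003,0,255]]]'
python3 -m jog '[[[0,0,-0.002,0,255],[0,0,-0.001,0,255],[0,0,0,0,255],[0,0,0,0,255],[0,0,0,0,255]]]'
```

```text
t: 10.23
tool_pos: [0.561, 0.1912, 0.2207]
ee_rot: [0.001, 0.844, -0.537, -0.002]
contact_force: [1.8, 1.2, -5.8]
grip_width: 0.0432
t: 10.65
tool_pos: [0.5611, 0.1912, 0.225]
ee_rot: [0.001, 0.844, -0.537, -0.002]
contact_force: [0.5, 0.4, -4.3]
grip_width: 0.043
```

```bash
python3 -m jog '[[[0,0,-0.003,0,255],[0,0,-0.003,0,255],[0,0,-0.001,0,255],[0,0,0,0,255],[0,0,0,0,255]]]'; python3 -m jog '[[[0,0,0,0,255],[0,0,0,0,255],[0,0,0,0,255],[0,0,0,0,255],[0,0,0,0,255]]]'
python3 - <<'E'
from h import *
s=imaging.get_image('scene')[:,:,::-1];w=imaging.get_image('wrist')[:,:,::-1]
a=cv2.resize(s[130:260,340:440],None,fx=3.8,fy=3.8,interpolation=2);b=cv2.resize(w[130:355,210:450],(400,375))
c=np.zeros((len(a),a.shape[1]+400,3),np.uint8);c[:,:a.shape[1]]=a;c[:375,a.shape[1]:]=b
cv2.imwrite('pics/e.png',c)
E
```

```text
t: 11.07
tool_pos: [0.561, 0.1912, 0.2325]
ee_rot: [0.001, 0.844, -0.537, -0.002]
contact_force: [1.3, 1.5, -4.8]
grip_width: 0.0433
t: 11.48
tool_pos: [0.561, 0.1912, 0.2325]
ee_rot: [0.001, 0.844, -0.537, -0.002]
contact_force: [1.5, 1.0, -4.1]
grip_width: 0.0434
```

View pics/e.png

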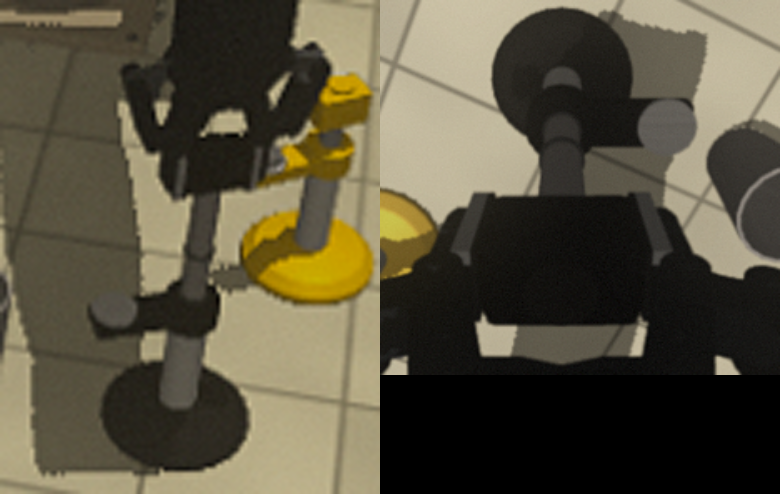

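The head is held. The first ring sits about 40 mm above the collar, which fits the second stop, and TCP rise is 80.6 mm. The button is in and the neighbouring objects look unmoved, so I'm handing in.

```bash
python3 -c "
from h import *
print(ctrl.close_job()); s=ctrl.sense(); print(s['t'],s['tool_pos'],s['contact_force'],s['grip_width'])"
```

```text
the job is handed in; nothing more can be done
None
the job is handed in; nothing more can be done
```

I pressed the black stand's release button fully in, gripped the head block, drew the post past the first click to the second stop, and handed the job in still holding it there.

- **Button:** the fingertips bottomed at the fully-in height with 13 N of push, against about 4 N of button resistance. In the wrist pictures the white ring around the button had disappeared.
- **Post height:** the tool rose 80.6 mm with the head in the grip. It was steady at z = 0.2325 m over the last two readings, and the first ring showed about 40 mm above the collar by eye, as expected at the second stop.
- **Grip:** the fingers held at 43 mm on the 44 mm side of the head, and the tool carried about 4–5 N, which fits the 0.5 kg weight.
- **Bystanders:** the arm's planned paths kept clear of them and no force reading suggested a touch. I did not measure their positions again at the end.
- **What disagreed:** the short moves overshot by up to 8 mm near the button, and I corrected that before pressing. My camera estimates of the stand's axis differed by 2–7 mm, and the grip settled within that spread.
- **After hand-in:** the interface gave no further state, so I have no reading from the final second.

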